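# Find the tired spring buffer

### The arm

A 6-joint arm with a two-finger parallel gripper is mounted at the origin on the work surface; the furniture and walls round the work are solid. World frame = base frame: x ahead of the robot, y to its left, z up, the work surface at z = 0. Lengths are in m, angles in rad, forces in N, time in s.
With the tool pointing down it reaches from about 0.4 to 0.825 m from the base axis. Payload 7 kg.
Tool frame: the origin (TCP) lies at the very end of the fingers, on their centre line; the grasp point (between the pads) lies 19 mm behind it; z points along the fingers, y is the line along which they close (so a half turn about z gives the same grasp; the last joint's range is limited). The gripper opens to 88 mm and grips with 3 to 60 N. Pads are 19 mm wide; open, the fingers measure 130 mm over their backs; the gripper's body (78 mm by 193 mm) begins 47 mm behind the grasp point.
Start: joints at [-0.974, 0.359, 0.012, 0, -1.224, -0.288], TCP at [0.205, -0.643, 0.227] pointing down, gripper open.
Joint ranges: [-3.07, 3.07], [-1.43, 2.12], [-1.02, 1.25], [-3.03, 1.67], [-3.05, -0], [-3.03, 3.03]. Speed limits (rad/s): [2.39, 2.39, 3.01, 3.14, 3.14, 3.14].

### API

Orientations are given as [roll, pitch, yaw] about the fixed x, y, z axes, in that order (R = Rz(yaw) Ry(pitch) Rx(roll)).
In Python, from station import arm gives the robot as it stands. The module is installed in compiled form; this text tells all that it offers.
- The arm moves only by the shell command python3 -m crank 'ROWS' [FORCE]. ROWS is JSON, a list of rows, each an object of numbers: "dx", "dy", "dz": the shift along the world's x, y, z in m; "twist": the turn about the world's z in degrees; "grip": the opening, from -1 (shut) to 1 (fully open). A call has exactly 5 rows; each row is the pose to reach, as a shift and turn from the pose commanded when the call began; what a row does not reach only later rows make up. A row lasts 1/12 s, in which the tool goes at most 41.7 mm and 7.16 degrees, less where a joint would pass 70% of its speed; a pose out of reach is approached as far as the arm can. A call with a gripper value outside its range is refused whole. The fingers move at their own pace and stop on an object; FORCE is the grip in N (left out, the last holds). Time passes only in rows, so rows that repeat a pose let the fingers close, or fill a call up. It gives the time, the measured TCP pose, the force, the opening and the grip force at its end, in the units of the state.
- arm.get_state(): the state, without advancing time (a new reading comes with each control period).
- arm.grab_frame(name): name is "side" or "top"; returns the picture (420x560x3 uint8, red, green, blue); there is no depth.
- arm.get_calibration(name): a dict with "fx", "fy", "cx", "cy" (pixels), "cam_to_world" (4x4, takes a point from camera to world coordinates). Camera axes: x right, y down, z forward; pixel columns grow to the right and rows downward; lengths in m; the calibration is good to about 2 mm. A picture is of the moment at which its call begins. get_calibration takes no time and is no camera call.
- arm.job_done(): hands the job in; it is judged then, once.
The state is a dict: "t": time; "q": joint angles; "qd": joint speeds; "joint_efforts": joint torques, N m; "eef_pos": TCP position; "ee_rot": TCP orientation; "force": force on the tool from outside, world axes, zero at the start; "moment": the same for the moment, N m; "width": finger opening in m; "gripper_force": force on a finger pad.
Only numpy, scipy, OpenCV 4.12 (cv2) and the standard library are available. Lean on these libraries where they do the work, as an engineer would, in place of code of your own. Each camera call takes 0.05 s, during which the arm holds its last target. There are 200 camera calls.

### The job

Four spring buffers that look alike stand in the wooden rack, and one of them has a tired spring. Press their caps straight down by about 6 mm, half of their travel, never down to the stop, and hold a moment to feel the resistance; go on until you have felt the tired one itself, which pushes back far more weakly at that depth. Then stand the tired buffer upright in the steel tray and leave the three sound ones in their seats and the mug, bush and nut near them undisturbed.

Things in the scene. Friction and masses are not known exactly. Their poses are not given: they have to be found in the camera images.
- rack: Wooden rack block, 150 x 150 x 16 mm, fixed to the bench; origin at the centre of its underside, x and y along its sides, z up. Four round blind seats, 43 mm wide, 8 mm deep, 80 mm apart in a square, each with one loose spring buffer standing upright in it (described at the seats). Which seat holds the tired one differs every time and cannot be seen
- rack_hole0 (a point): Middle of the mouth of seat 0 (rack frame x +40, y +40 mm), at the rack's top face, 16 mm above the bench. The axis of the buffer standing in a seat passes through this point. Buffer: dark steel sleeve, 40 mm diameter, 50 mm high, from 8 to 58 mm above the bench, about 0.28 kg; grip it by the sleeve. Its bright cap, 26 mm across, stands 14 mm out of the sleeve: cap top 72 mm above the bench
- rack_hole1 (a point): Middle of the mouth of seat 1 (rack frame x +40, y -40 mm), like seat 0. A buffer's cap slides straight down into its sleeve against a spring, 12 mm to a hard stop, and springs back. All springs are preloaded with 3 N, so that the first touch feels alike; 6 mm down, a sound buffer pushes back with about 12.6 N, the tired one with about 5.7 N
- rack_hole2 (a point): Middle of the mouth of seat 2 (rack frame x -40, y +40 mm), like seat 0
- rack_hole3 (a point): Middle of the mouth of seat 3 (rack frame x -40, y -40 mm), like seat 0
- tray: Shallow open square steel tray, 110 x 110 x 15 mm, walls 4 mm, floor top about 4 to 5 mm above the bench, fixed to the bench; origin at the centre of its underside, z up
- mug: White enamel mug, 81 x 110 x 77 mm, bystander; origin at its underside
- nut: Dark flanged steel nut, 31 mm across, 15 mm high, bystander; origin at the centre of its underside
- bush: Dark flanged steel bush, 42 mm across, 30 mm high, bystander; origin at the centre of its underside

How it is judged:
On the way:
1. the tired buffer's cap has been held pressed 4 to 8 mm down while it stood in its seat (value of joint buffer_p_cap between 0.004 and 0.008 m and distance of buffer_p from where it was at the start of the episode below 0.006 m), for 0.25 s.
At the end, for the whole second after the job is handed in: The tired buffer stands upright (within 0.1 rad) and at rest on the tray's floor, its axis within 34 mm of the tray's middle along each side; the three sound buffers stand upright in the seats they began in, within 6 mm (x of buffer_p in the frame of tray between -0.034 and 0.034 m and y of buffer_p in the frame of tray between -0.034 and 0.034 m and z of buffer_p in the frame of tray below 0.01 m and angle between each of buffer_p, buffer_q, buffer_r, buffer_s's own z axis and vertical below 0.1 rad and linear speed of buffer_p below 0.02 m/s and distance of each of buffer_q, buffer_r, buffer_s from where it was at the start of the episode below 0.006 m); the robot touches nothing.
It fails at once if a cap is pressed more than 10 mm down, nearly to its stop (value of joint any of buffer_p_cap, buffer_q_cap, buffer_r_cap, buffer_s_cap above 0.01 m).
It fails at once if a sound buffer is taken out of its seat or shoved more than 20 mm (distance of any of buffer_q, buffer_r, buffer_s from where it was at the start of the episode above 0.02 m).
It fails at once if the mug, bush or nut is moved more than 30 mm (distance of any of mug, nut, bush from where it was at the start of the episode above 0.03 m).
It also fails if it takes over 64 s, if anything falls off the work surface, if the arm or the gripper's body presses on something with over 40 N, if the wrist force passes 120 N, or if a joint passes its speed limit or range.

## Working session

There is one attempt and no reset: what is moved stays moved. The work goes in short steps, Python scripts to look and compute and a shell command to move; the robot and the scene stay as the last step left them, time stands still between calls to the robot, and variables do not carry over. Pictures are saved under pics/ and viewed, at most 10 in all, crops included, and the job is handed in when it is done.

```bash
mkdir -p pics
python3 - <<'E'
from station import arm
import cv2
for n in("top","side"):
    cv2.imwrite(f"pics/{n}0.png",arm.grab_frame(n)[:,:,::-1]); c=arm.get_calibration(n)
    print(n,{k:(v if k!="cam_to_world" else [[round(float(x),4) for x in r] for r in v]) for k,v in c.items()})
s=arm.get_state();print(s)
E
```

```text
top {'fx': 422.570357846288, 'fy': 422.570357846288, 'cx': 275.49322303314153, 'cy': 205.1618287881951, 'cam_to_world': [[-0.0014, -0.9851, 0.1718, 0.3209], [-1.0, 0.002, 0.003, -0.0469], [-0.0033, -0.1718, -0.9851, 0.9076], [0.0, 0.0, 0.0, 1.0]]}
side {'fx': 441.56301999207324, 'fy': 441.56301999207324, 'cx': 280.98479602619926, 'cy': 210.66861851682214, 'cam_to_world': [[-0.9748, -0.1349, 0.1779, 0.283], [-0.2232, 0.588, -0.7774, 0.7589], [0.0003, -0.7975, -0.6033, 0.6971], [0.0, 0.0, 0.0, 1.0]]}
{'t': 0.1, 'q': array([-9.73885388e-01,  3.59318042e-01,  1.11495527e-02, -3.19672480e-04,
       -1.22411154e+00, -2.88085340e-01]), 'qd': array([-0.00086366, -0.00033294,  0.00365701, -0.00052138, -0.00113772,
        0.00063097]), 'joint_efforts': array([-1.62515858e-03, -5.84162843e+01,  2.93751597e+01,  7.01555550e+00,
        1.01557942e-02, -4.97388328e-05]), 'eef_pos': array([ 0.20499047, -0.64265301,  0.22571218]), 'ee_rot': array([ 3.14008471e+00, -1.33440604e-04, -2.83287580e+00]), 'force': array([ 0.78345244, -0.71635096,  0.60485676]), 'moment': array([ 0.00540065, -0.00635635, -0.00956776]), 'gripper_force': 0.0, 'width': 0.08742648233388256}
```

View pics/top0.png

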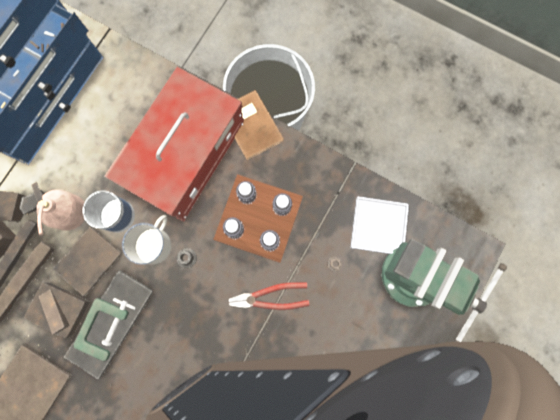

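View pics/side0.png

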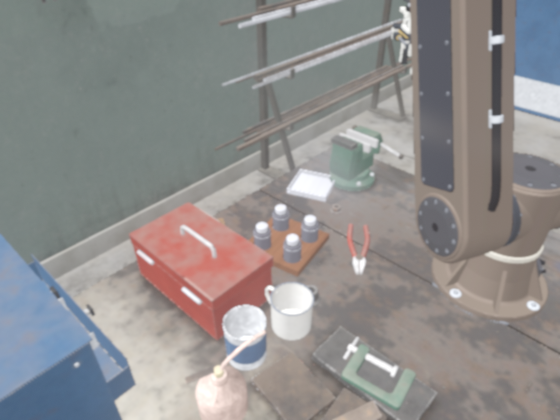

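The top view shows the caps near (246,189), (284,203), (233,227) and (270,240), with the tray centred near (380,225). The toolbox and mug are left of the rack, and the vise is right of the tray. Next I'll localise these precisely.

```bash
cat > h.py <<'E'
import numpy as np,cv2
from station import arm
def ray(n,u,v,z):
    c=arm.get_calibration(n);T=np.array(c["cam_to_world"])
    d=T[:3,:3]@[(u-c["cx"])/c["fx"],(v-c["cy"])/c["fy"],1]
    return T[:3,3]+d*(z-T[2,3])/d[2]
def proj(n,p):
    c=arm.get_calibration(n);T=np.linalg.inv(np.array(c["cam_to_world"]))
    x=T[:3,:3]@p+T[:3,3];return c["fx"]*x[0]/x[2]+c["cx"],c["fy"]*x[1]/x[2]+c["cy"]
E
python3 - <<'E'
from h import *
a=cv2.imread("pics/top0.png");b=cv2.imread("pics/side0.png")
def blobs(n,im,x0,x1,y0,y1,z,thr,amin=30):
    g=im[y0:y1,x0:x1].min(2);k,l,s,c=cv2.connectedComponentsWithStats((g>thr).astype(np.uint8))
    for i in range(1,k):
        if s[i,4]>amin:print(n,c[i]+[x0,y0],s[i,2:],ray(n,*(c[i]+[x0,y0]),z).round(4))
blobs("top",a,222,300,178,255,.072,165)
blobs("side",b,250,322,200,265,.072,165)
g=a[190:260,345:412].min(2);cs,_=cv2.findContours((g>150).astype(np.uint8),0,2)
r=cv2.minAreaRect(max(cs,key=cv2.contourArea));p=cv2.boxPoints(r)+[345,190];print(p.round(1))
w=np.array([ray("top",*q,.015) for q in p]);print(w.round(4),w.mean(0))
# rack contour
hsv=cv2.cvtColor(a,cv2.COLOR_BGR2HSV)[170:268,205:310];m=((hsv[...,0]<15)&(hsv[...,1]>110)&(hsv[...,2]>60)).astype(np.uint8)
m=cv2.morphologyEx(m,cv2.MORPH_OPEN,np.ones((3,3)))
k,l,s,c=cv2.connectedComponentsWithStats(m);
i=l[60,35+22];print(s)
cv2.imwrite("pics/c.png",np.vstack([np.hstack([cv2.resize(a[165:275,205:345],None,fx=2.8,fy=2.8,interpolation=2),cv2.resize(b[165:275,215:355],None,fx=2.8,fy=2.8,interpolation=2)]),np.hstack([cv2.resize(a[170:280,340:480],None,fx=2.0,fy=2.0),cv2.resize(b[150:260,260:400],None,fx=2.0,fy=2.0),np.zeros((220,224,3),np.uint8)])]))
E
```

```text
top [244.43537415 188.24489796] [ 14  14 147] [0.5014 0.0184 0.072 ]
top [282.01351351 200.64864865] [ 13  14 148] [ 0.4758 -0.0575  0.072 ]
top [231.06578947 225.35526316] [ 13  14 152] [0.4259 0.0442 0.072 ]
top [269.03401361 238.21768707] [ 13  14 147] [ 0.4001 -0.0315  0.072 ]
side [279.94573643 208.97674419] [ 13  13 129] [ 0.4712 -0.0525  0.072 ]
side [309.55395683 219.92805755] [ 14  13 139] [ 0.3959 -0.027   0.072 ]
side [261.27857143 227.04285714] [ 14  13 140] [0.4967 0.0224 0.072 ]
side [291.69736842 239.375     ] [ 14  14 152] [0.4218 0.0484 0.072 ]
[[348.6 247.9]
 [356.1 195.2]
 [410.4 202.9]
 [402.9 255.7]]
[[ 0.3848 -0.198   0.015 ]
 [ 0.498  -0.2177  0.015 ]
 [ 0.4808 -0.3335  0.015 ]
 [ 0.3683 -0.3114  0.015 ]] [ 0.43298037 -0.26515989  0.015     ]
[[   0    0  105   98 7121]
 [   0    0    4    6   20]
 [  10    5   87   86 3149]]
```

View pics/c.png

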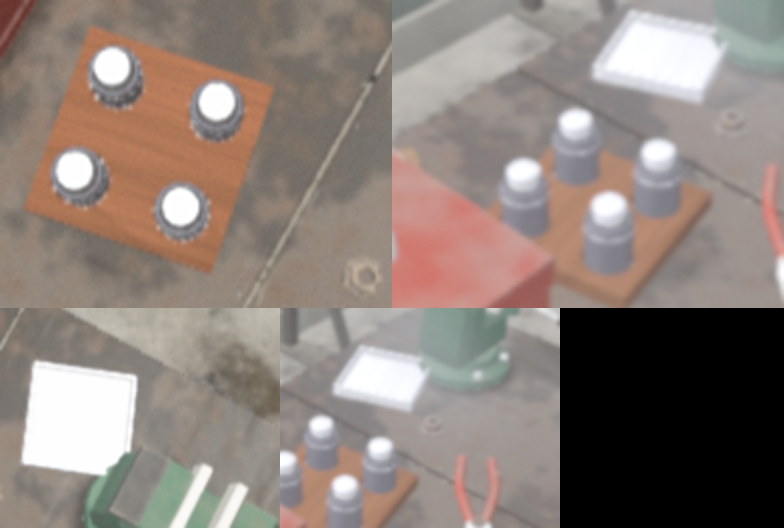

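Run:
```python
from h import *
def tri(a,b):
    A=[];r=[]
    for n,q in(("top",a),("side",b)):
        o=np.array(arm.get_calibration(n)["cam_to_world"])[:3,3];d=ray(n,*q,0)-o;d/=np.linalg.norm(d)
        M=np.eye(3)-np.outer(d,d);A.append(M);r.append(M@o)
    x=np.linalg.lstsq(np.vstack(A),np.hstack(r),rcond=None)[0];return x.round(4)
for a,b in(((244.4,188.2),(279.9,209)),((244.4,188.2),(261.3,227)),((282,200.6),(279.9,209)),((231.1,225.4),(291.7,239.4)),((269,238.2),(309.6,219.9)),((243,100),(190,208)),((172,212),(270,262)),((108,178),(210,290))):print(a,tri(a,b))
print("tray tri",tri((356,197),(300,171)),tri((407,203),(337,175)))
cv2.imwrite("pics/d.png",np.hstack([cv2.resize(cv2.imread("pics/top0.png")[190:330,335:515],None,fx=2.2,fy=2.2,interpolation=2),cv2.resize(cv2.imread("pics/side0.png")[100:240,260:440],None,fx=2.2,fy=2.2,interpolation=2)]))
```

```text
(244.4, 188.2) [0.4728 0.013  0.1252]
(244.4, 188.2) [0.5    0.0184 0.069 ]
(282, 200.6) [ 0.4745 -0.0577  0.0681]
(231.1, 225.4) [0.4244 0.0443 0.0684]
(269, 238.2) [ 0.3985 -0.0315  0.0686]
(243, 100) [0.6715 0.0201 0.0977]
(172, 212) [0.4458 0.1555 0.1004]
(108, 178) [0.5147 0.2744 0.1276]
tray tri [ 0.4659 -0.2034  0.0899] [ 0.4203 -0.3152  0.0311]
```

View pics/d.png

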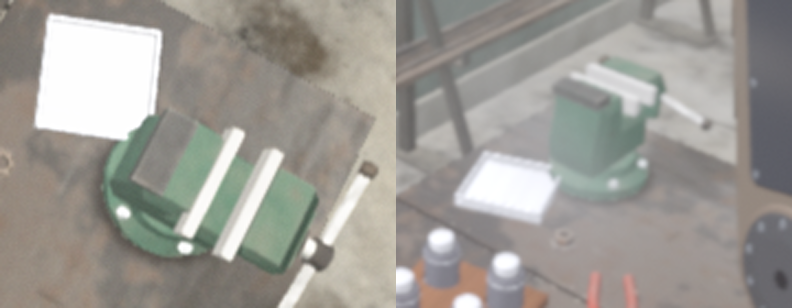

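Run:
```python
from h import *
t=ray("top",379.8,225.9,.015);print("tray c",t.round(4),"side",ray("side",*(np.array([112,86])/1.0*0+[312,185]),.005).round(4))
for z in(.1,.13,.16,.19):
    for q in((410,241),(395,271),(390,252),(383,272)):
        p=ray("top",*q,z);print(z,q,p.round(3),"side px",np.round(proj("side",p)),"dist",round(float((t-p)[:2]@[.45,.89]),3))
```

```text
tray c [ 0.4314 -0.2657  0.015 ] side [ 0.4287 -0.2692  0.005 ]
0.1 (410, 241) [ 0.392 -0.301  0.1  ] side px [329. 151.] dist 0.049
0.1 (395, 271) [ 0.335 -0.27   0.1  ] side px [348. 159.] dist 0.047
0.1 (390, 252) [ 0.371 -0.262  0.1  ] side px [335. 159.] dist 0.024
0.1 (383, 272) [ 0.333 -0.247  0.1  ] side px [348. 164.] dist 0.028
0.13 (410, 241) [ 0.389 -0.292  0.13 ] side px [330. 143.] dist 0.042
0.13 (395, 271) [ 0.335 -0.262  0.13 ] side px [349. 151.] dist 0.04
0.13 (390, 252) [ 0.369 -0.254  0.13 ] side px [336. 151.] dist 0.018
0.13 (383, 272) [ 0.333 -0.24   0.13 ] side px [349. 155.] dist 0.021
0.16 (410, 241) [ 0.386 -0.282  0.16 ] side px [331. 135.] dist 0.035
0.16 (395, 271) [ 0.334 -0.253  0.16 ] side px [350. 142.] dist 0.033
0.16 (390, 252) [ 0.367 -0.246  0.16 ] side px [337. 142.] dist 0.011
0.16 (383, 272) [ 0.332 -0.232  0.16 ] side px [350. 146.] dist 0.015
0.19 (410, 241) [ 0.384 -0.273  0.19 ] side px [333. 126.] dist 0.028
0.19 (395, 271) [ 0.334 -0.245  0.19 ] side px [351. 133.] dist 0.026
0.19 (390, 252) [ 0.365 -0.238  0.19 ] side px [338. 133.] dist 0.005
0.19 (383, 272) [ 0.332 -0.225  0.19 ] side px [351. 137.] dist 0.008
```

```bash
python3 -m crank '[{"dz":0.03,"twist":7,"grip":-1},{"dx":0.035,"dy":0.02,"dz":0.03,"twist":14,"grip":-1},{"dx":0.06,"dy":0.05,"dz":0.03,"twist":21,"grip":-1},{"dx":0.08,"dy":0.08,"dz":0.03,"twist":28,"grip":-1},{"dx":0.1,"dy":0.11,"dz":0.03,"twist":35,"grip":-1}]' 20
```

```text
invalid input at $[0]: expected keys dx, dy, dz, twist, grip
```

```bash
python3 -m crank '[{"dx":0,"dy":0,"dz":0.03,"twist":7,"grip":-1},{"dx":0.01,"dy":0.025,"dz":0.05,"twist":14,"grip":-1},{"dx":0.026,"dy":0.06,"dz":0.05,"twist":21,"grip":-1},{"dx":0.042,"dy":0.095,"dz":0.05,"twist":28,"grip":-1},{"dx":0.058,"dy":0.13,"dz":0.05,"twist":35,"grip":-1}]' 20
python3 -m crank '[{"dx":0.016,"dy":0.035,"dz":0,"twist":6,"grip":-1},{"dx":0.032,"dy":0.07,"dz":0,"twist":6,"grip":-1},{"dx":0.048,"dy":0.105,"dz":0,"twist":6,"grip":-1},{"dx":0.064,"dy":0.14,"dz":0,"twist":6,"grip":-1},{"dx":0.08,"dy":0.175,"dz":0,"twist":6,"grip":-1}]'
```

```text
t: 0.52
eef_pos: [0.2632, -0.5116, 0.2762]
ee_rot: [3.141, 0.0, -2.217]
force: [1.1, -0.0, -0.5]
width: 0.0598
gripper_force: 0.0
t: 0.93
eef_pos: [0.3432, -0.3362, 0.2764]
ee_rot: [3.141, 0.0, -2.117]
force: [1.2, -0.1, -0.0]
width: 0.0266
gripper_force: 0.0
```

```bash
python3 -m crank '[{"dx":0.016,"dy":0.035,"dz":0,"twist":0,"grip":-1},{"dx":0.032,"dy":0.07,"dz":0,"twist":0,"grip":-1},{"dx":0.048,"dy":0.105,"dz":0,"twist":0,"grip":-1},{"dx":0.064,"dy":0.14,"dz":0,"twist":0,"grip":-1},{"dx":0.08,"dy":0.17,"dz":0,"twist":0,"grip":-1}]'
python3 -m crank '[{"dx":0.016,"dy":0.035,"dz":-0.01,"twist":0,"grip":-1},{"dx":0.032,"dy":0.07,"dz":-0.025,"twist":0,"grip":-1},{"dx":0.0523,"dy":0.109,"dz":-0.05,"twist":0,"grip":-1},{"dx":0.0523,"dy":0.109,"dz":-0.09,"twist":0,"grip":-1},{"dx":0.0523,"dy":0.109,"dz":-0.13,"twist":0,"grip":-1}]'
python3 -m crank '[{"dx":0,"dy":0,"dz":-0.03,"twist":0,"grip":-1},{"dx":0,"dy":0,"dz":-0.05,"twist":0,"grip":-1},{"dx":0,"dy":0,"dz":-0.06,"twist":0,"grip":-1},{"dx":0,"dy":0,"dz":-0.06,"twist":0,"grip":-1},{"dx":0,"dy":0,"dz":-0.06,"twist":0,"grip":-1}]'
```

```text
t: 1.35
eef_pos: [0.4232, -0.1658, 0.2767]
ee_rot: [-3.141, 0.001, -2.117]
force: [0.4, 0.1, -0.1]
width: 0.0008
gripper_force: 0.0
t: 1.77
eef_pos: [0.4773, -0.0565, 0.1479]
ee_rot: [-3.139, 0.003, -2.114]
force: [0.8, -0.5, -1.6]
width: 0.0008
gripper_force: 0.0
t: 2.18
eef_pos: [0.4751, -0.0592, 0.0879]
ee_rot: [3.141, -0.001, -2.117]
force: [-0.5, -0.6, 0.6]
width: 0.0003
gripper_force: 0.0
```

Run:
```python
from h import *
a=arm.grab_frame("top")[:,:,::-1];b=arm.grab_frame("side")[:,:,::-1]
cv2.imwrite("pics/e.png",np.hstack([cv2.resize(x,None,fx=2.6,fy=2.6,interpolation=2) for x in(a[140:290,195:345],b[120:270,210:360])]))
print(arm.get_state()["eef_pos"])
```

```text
[ 0.47609841 -0.05900173  0.08917826]
```

View pics/e.png

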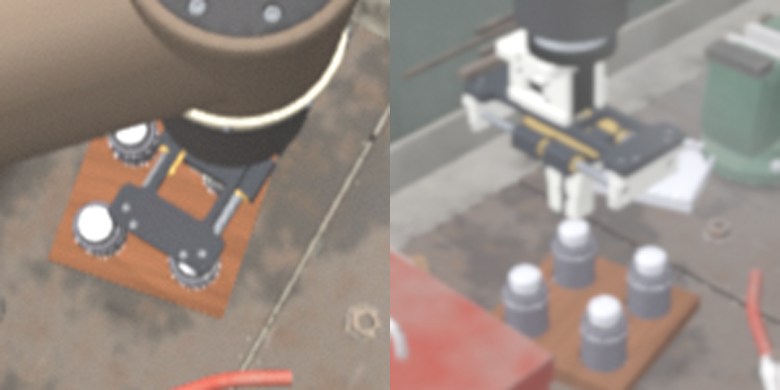

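The side view shows the closed fingers centred over the cap of the rack's far-right buffer, at about (574,205) above the cap at (573,233). I'll press it now.

```bash
python3 -m crank '[{"dx":0,"dy":0,"dz":-0.01,"twist":0,"grip":-1},{"dx":0,"dy":0,"dz":-0.014,"twist":0,"grip":-1},{"dx":0,"dy":0,"dz":-0.016,"twist":0,"grip":-1},{"dx":0,"dy":0,"dz":-0.018,"twist":0,"grip":-1},{"dx":0,"dy":0,"dz":-0.018,"twist":0,"grip":-1}]'
python3 -m crank '[{"dx":0,"dy":0,"dz":-0.001,"twist":0,"grip":-1},{"dx":0,"dy":0,"dz":-0.002,"twist":0,"grip":-1},{"dx":0,"dy":0,"dz":-0.002,"twist":0,"grip":-1},{"dx":0,"dy":0,"dz":-0.002,"twist":0,"grip":-1},{"dx":0,"dy":0,"dz":-0.002,"twist":0,"grip":-1}]'
```

```text
t: 2.7
eef_pos: [0.4756, -0.0591, 0.0707]
ee_rot: [-3.141, 0.0, -2.117]
force: [-1.5, 1.0, 3.0]
width: 0.0004
gripper_force: 1.7
t: 3.12
eef_pos: [0.4756, -0.0591, 0.0685]
ee_rot: [-3.141, 0.0, -2.117]
force: [-0.7, -0.0, 4.3]
width: 0.0005
gripper_force: 2.3
```

```bash
python3 -m crank '[{"dx":0,"dy":0,"dz":-0.001,"twist":0,"grip":-1},{"dx":0,"dy":0,"dz":-0.002,"twist":0,"grip":-1},{"dx":0,"dy":0,"dz":-0.002,"twist":0,"grip":-1},{"dx":0,"dy":0,"dz":-0.002,"twist":0,"grip":-1},{"dx":0,"dy":0,"dz":-0.002,"twist":0,"grip":-1}]'
python3 -c "
from station import arm
s=arm.get_state();print(s['eef_pos'],s['force'])"
```

```text
t: 3.53
eef_pos: [0.4756, -0.059, 0.0664]
ee_rot: [-3.141, 0.0, -2.117]
force: [-1.3, -0.5, 5.3]
width: 0.0008
gripper_force: 2.6
[ 0.4756202  -0.05904511  0.06635429] [-1.28986891 -0.5218417   5.32842182]
```

```bash
python3 -m crank '[{"dx":0,"dy":0,"dz":-0.001,"twist":0,"grip":-1},{"dx":0,"dy":0,"dz":-0.001,"twist":0,"grip":-1},{"dx":0,"dy":0,"dz":-0.001,"twist":0,"grip":-1},{"dx":0,"dy":0,"dz":-0.001,"twist":0,"grip":-1},{"dx":0,"dy":0,"dz":-0.001,"twist":0,"grip":-1}]'
python3 -m crank '[{"dx":0,"dy":0,"dz":0.01,"twist":0,"grip":-1},{"dx":0,"dy":0,"dz":0.04,"twist":0,"grip":-1},{"dx":0.01,"dy":0.03,"dz":0.04,"twist":0,"grip":-1},{"dx":0.026,"dy":0.0775,"dz":0.04,"twist":0,"grip":-1},{"dx":0.026,"dy":0.0775,"dz":0.02,"twist":0,"grip":-1}]'
```

```text
t: 3.95
eef_pos: [0.4756, -0.0591, 0.0654]
ee_rot: [-3.141, 0.0, -2.117]
force: [-0.8, 0.9, 5.3]
width: 0.0004
gripper_force: 2.9
t: 4.37
eef_pos: [0.5064, 0.0227, 0.0887]
ee_rot: [-3.135, 0.007, -2.115]
force: [2.7, 0.9, 0.3]
width: 0.0007
gripper_force: 0.0
```

About 5.3 N at 6.5 mm means this one is tired. One press on a neighbour will confirm the contrast.

```bash
python3 -m crank '[{"dx":0,"dy":0,"dz":-0.007,"twist":0,"grip":-1},{"dx":0,"dy":0,"dz":-0.012,"twist":0,"grip":-1},{"dx":0,"dy":0,"dz":-0.016,"twist":0,"grip":-1},{"dx":0,"dy":0,"dz":-0.018,"twist":0,"grip":-1},{"dx":0,"dy":0,"dz":-0.018,"twist":0,"grip":-1}]'
```

```text
t: 4.78
eef_pos: [0.5016, 0.0179, 0.0677]
ee_rot: [-3.141, 0.0, -2.118]
force: [-3.4, 3.3, 10.3]
width: 0.0005
gripper_force: 5.2
```

```bash
python3 -m crank '[{"dx":0,"dy":0,"dz":0.01,"twist":0,"grip":-1},{"dx":0,"dy":0,"dz":0.045,"twist":0,"grip":-1},{"dx":-0.009,"dy":-0.025,"dz":0.06,"twist":0,"grip":0},{"dx":-0.0206,"dy":-0.06,"dz":0.06,"twist":0,"grip":0.36},{"dx":-0.0266,"dy":-0.0755,"dz":0.06,"twist":0,"grip":0.36}]'
python3 -m crank '[{"dx":0,"dy":0,"dz":0,"twist":0,"grip":0.36},{"dx":0,"dy":0,"dz":0,"twist":0,"grip":0.36},{"dx":0,"dy":0,"dz":0,"twist":0,"grip":0.36},{"dx":0,"dy":0,"dz":-0.02,"twist":0,"grip":0.36},{"dx":0,"dy":0,"dz":-0.04,"twist":0,"grip":0.36}]'
```

```text
t: 5.2
eef_pos: [0.4737, -0.0595, 0.1289]
ee_rot: [-3.14, 0.001, -2.118]
force: [-0.0, -0.3, -0.8]
width: 0.015
gripper_force: 0.0
t: 5.62
eef_pos: [0.4762, -0.0564, 0.0879]
ee_rot: [-3.139, 0.002, -2.117]
force: [-0.2, 0.2, -1.1]
width: 0.0481
gripper_force: 0.0
```

Run:
```python
from h import *
b=arm.grab_frame("side")[:,:,::-1]
cv2.imwrite("pics/f.png",cv2.resize(b[140:260,220:370],None,fx=4,fy=4,interpolation=2))
s=arm.get_state();print(s["eef_pos"],s["width"])
```

```text
[ 0.47321693 -0.05676837  0.08354342] 0.05201453345961294
```

View pics/f.png

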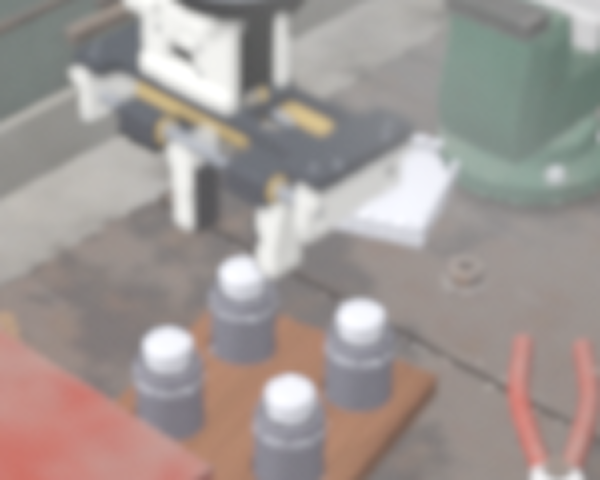

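The fingers straddle the cap: tips at about (190,225) and (278,270), cap at (240,270). I'll descend and grip.

```bash
python3 -m crank '[{"dx":0,"dy":0,"dz":0,"twist":0,"grip":0.36},{"dx":0,"dy":0,"dz":-0.01,"twist":0,"grip":0.36},{"dx":0,"dy":0,"dz":-0.03,"twist":0,"grip":0.36},{"dx":0,"dy":0,"dz":-0.05,"twist":0,"grip":0.36},{"dx":0,"dy":0,"dz":-0.058,"twist":0,"grip":0.36}]'
```

```text
t: 6.08
eef_pos: [0.4746, -0.0568, 0.0283]
ee_rot: [3.141, -0.001, -2.117]
force: [-0.1, 0.6, 0.4]
width: 0.0594
gripper_force: 0.0
```

Nothing touched on the way down, so I'll close gently first to watch the side force.

```bash
python3 -m crank '[{"dx":0,"dy":0,"dz":0,"twist":0,"grip":-0.1},{"dx":0,"dy":0,"dz":0,"twist":0,"grip":-0.4},{"dx":0,"dy":0,"dz":0,"twist":0,"grip":-0.4},{"dx":0,"dy":0,"dz":0,"twist":0,"grip":-0.4},{"dx":0,"dy":0,"dz":0,"twist":0,"grip":-0.4}]' 15
```

```text
t: 6.5
eef_pos: [0.4756, -0.0568, 0.0304]
ee_rot: [-3.14, 0.001, -2.117]
force: [-1.6, 0.6, 5.6]
width: 0.0391
gripper_force: 15.0
```

```bash
python3 -m crank '[{"dx":0,"dy":0,"dz":0,"twist":0,"grip":-0.5},{"dx":0,"dy":0,"dz":0.005,"twist":0,"grip":-0.5},{"dx":0,"dy":0,"dz":0.015,"twist":0,"grip":-0.5},{"dx":0,"dy":0,"dz":0.03,"twist":0,"grip":-0.5},{"dx":0,"dy":0,"dz":0.045,"twist":0,"grip":-0.5}]' 30
```

```text
t: 6.92
eef_pos: [0.4741, -0.0573, 0.0747]
ee_rot: [3.141, -0.001, -2.117]
force: [0.5, 0.5, -1.6]
width: 0.0389
gripper_force: 30.0
```

```bash
python3 -m crank '[{"dx":0,"dy":0,"dz":0.03,"twist":0,"grip":-0.5},{"dx":0,"dy":-0.01,"dz":0.05,"twist":0,"grip":-0.5},{"dx":-0.005,"dy":-0.035,"dz":0.05,"twist":0,"grip":-0.5},{"dx":-0.01,"dy":-0.065,"dz":0.05,"twist":0,"grip":-0.5},{"dx":-0.015,"dy":-0.095,"dz":0.05,"twist":0,"grip":-0.5}]'
python3 -m crank '[{"dx":-0.005,"dy":-0.03,"dz":0,"twist":0,"grip":-0.5},{"dx":-0.01,"dy":-0.06,"dz":0,"twist":0,"grip":-0.5},{"dx":-0.014,"dy":-0.085,"dz":0,"twist":0,"grip":-0.5},{"dx":-0.014,"dy":-0.093,"dz":-0.02,"twist":0,"grip":-0.5},{"dx":-0.014,"dy":-0.093,"dz":-0.04,"twist":0,"grip":-0.5}]'
```

```text
t: 7.33
eef_pos: [0.4595, -0.1527, 0.1252]
ee_rot: [-3.141, 0.001, -2.116]
force: [0.8, -0.1, -2.5]
width: 0.0396
gripper_force: 30.0
t: 7.75
eef_pos: [0.4461, -0.2472, 0.085]
ee_rot: [-3.139, 0.001, -2.12]
force: [0.6, 0.3, -3.7]
width: 0.0395
gripper_force: 30.0
```

Run:
```python
from h import *
a=arm.grab_frame("top")[:,:,::-1];b=arm.grab_frame("side")[:,:,::-1]
cv2.imwrite("pics/g.png",np.hstack([cv2.resize(x,None,fx=2.6,fy=2.6,interpolation=2) for x in(a[150:300,295:445],b[90:240,240:390])]))
s=arm.get_state();print(s["eef_pos"],s["force"])
```

```text
[ 0.44292677 -0.2451276   0.0818214 ] [-0.46277744 -0.07830546 -3.00770438]
```

View pics/g.png

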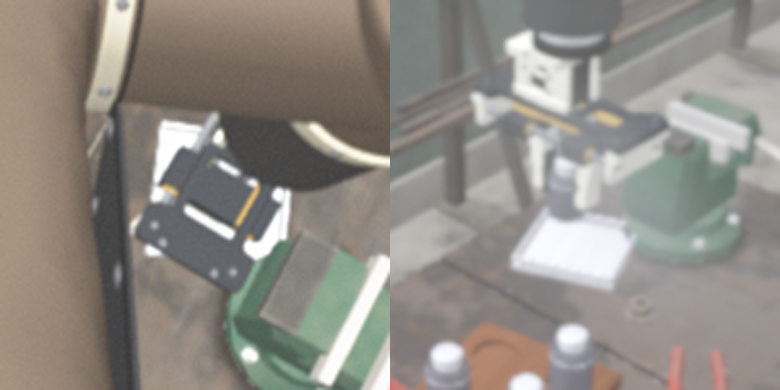

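The buffer hangs over the tray, and the gripper body clears the vise by about 2 cm: its edge runs to (235,292) in the top crop, and the jaw starts at (285,240). I'll lower it.

```bash
python3 -m crank '[{"dx":0,"dy":0,"dz":-0.015,"twist":0,"grip":-0.5},{"dx":0,"dy":0,"dz":-0.03,"twist":0,"grip":-0.5},{"dx":0,"dy":0,"dz":-0.045,"twist":0,"grip":-0.5},{"dx":0,"dy":0,"dz":-0.053,"twist":0,"grip":-0.5},{"dx":0,"dy":0,"dz":-0.055,"twist":0,"grip":-0.5}]'
python3 -m crank '[{"dx":0,"dy":0,"dz":-0.001,"twist":0,"grip":-0.5},{"dx":0,"dy":0,"dz":-0.001,"twist":0,"grip":-0.5},{"dx":0,"dy":0,"dz":-0.002,"twist":0,"grip":-0.5},{"dx":0,"dy":0,"dz":-0.002,"twist":0,"grip":-0.5},{"dx":0,"dy":0,"dz":-0.002,"twist":0,"grip":-0.5}]'
```

```text
t: 8.27
eef_pos: [0.4453, -0.2447, 0.0288]
ee_rot: [3.14, -0.001, -2.117]
force: [0.3, -0.4, -3.0]
width: 0.0396
gripper_force: 30.0
t: 8.68
eef_pos: [0.4462, -0.2451, 0.0278]
ee_rot: [-3.141, 0.0, -2.117]
force: [-0.8, -0.9, -2.6]
width: 0.0389
gripper_force: 30.0
```

```bash
python3 -m crank '[{"dx":0,"dy":0,"dz":-0.001,"twist":0,"grip":-0.5},{"dx":0,"dy":0,"dz":-0.001,"twist":0,"grip":-0.5},{"dx":0,"dy":0,"dz":-0.001,"twist":0,"grip":-0.5},{"dx":0,"dy":0,"dz":-0.001,"twist":0,"grip":-0.5},{"dx":0,"dy":0,"dz":-0.001,"twist":0,"grip":-0.5}]'
python3 -m crank '[{"dx":0,"dy":0,"dz":-0.001,"twist":0,"grip":-0.5},{"dx":0,"dy":0,"dz":-0.001,"twist":0,"grip":-0.5},{"dx":0,"dy":0,"dz":-0.001,"twist":0,"grip":-0.5},{"dx":0,"dy":0,"dz":-0.001,"twist":0,"grip":-0.5},{"dx":0,"dy":0,"dz":-0.001,"twist":0,"grip":-0.5}]'
```

```text
t: 9.1
eef_pos: [0.446, -0.2451, 0.0264]
ee_rot: [-3.141, 0.0, -2.117]
force: [-0.4, -0.0, -0.2]
width: 0.039
gripper_force: 30.0
t: 9.52
eef_pos: [0.446, -0.2451, 0.0264]
ee_rot: [-3.141, -0.0, -2.117]
force: [-2.5, 2.7, 13.2]
width: 0.039
gripper_force: 30.0
```

Contact is made. I'll ease up 1 mm and release.

```bash
python3 -m crank '[{"dx":0,"dy":0,"dz":0.001,"twist":0,"grip":-0.5},{"dx":0,"dy":0,"dz":0.001,"twist":0,"grip":-0.1},{"dx":0,"dy":0,"dz":0.001,"twist":0,"grip":0},{"dx":0,"dy":0,"dz":0.001,"twist":0,"grip":0.2},{"dx":0,"dy":0,"dz":0.001,"twist":0,"grip":0.36}]' 5
python3 -m crank '[{"dx":0,"dy":0,"dz":0.001,"twist":0,"grip":0.4},{"dx":0,"dy":0,"dz":0.001,"twist":0,"grip":0.4},{"dx":0,"dy":0,"dz":0.02,"twist":0,"grip":0.4},{"dx":0,"dy":0,"dz":0.05,"twist":0,"grip":0.4},{"dx":0,"dy":0,"dz":0.08,"twist":0,"grip":0.4}]'
python3 -m crank '[{"dx":0,"dy":0,"dz":0.04,"twist":0,"grip":0.4},{"dx":0,"dy":0,"dz":0.08,"twist":0,"grip":0.4},{"dx":0.03,"dy":0.02,"dz":0.1,"twist":0,"grip":0.4},{"dx":0.06,"dy":0.05,"dz":0.1,"twist":0,"grip":0.4},{"dx":0.09,"dy":0.07,"dz":0.1,"twist":0,"grip":0.4}]'
```

```text
t: 9.93
eef_pos: [0.4459, -0.2451, 0.0262]
ee_rot: [3.142, -0.0, -2.117]
force: [0.7, -0.1, -0.2]
width: 0.0522
gripper_force: 0.0
t: 10.35
eef_pos: [0.4449, -0.245, 0.1065]
ee_rot: [3.139, -0.001, -2.117]
force: [1.5, 0.1, -0.3]
width: 0.0611
gripper_force: 0.0
t: 10.77
eef_pos: [0.5374, -0.1739, 0.2091]
ee_rot: [-3.137, 0.003, -2.118]
force: [0.4, -0.6, -1.5]
width: 0.0613
gripper_force: 0.0
```

Run:
```python
from h import *
a=arm.grab_frame("top")[:,:,::-1];b=arm.grab_frame("side")[:,:,::-1]
cv2.imwrite("pics/i.png",np.hstack([cv2.resize(a[150:300,170:420],None,fx=1.6,fy=2*.8,interpolation=2),cv2.resize(b[140:290,225:375],None,fx=1.6*1.0,fy=1.6,interpolation=2)]))
print(arm.get_state()["eef_pos"])
```

```text
[ 0.53943499 -0.17267702  0.20640426]
```

View pics/i.png

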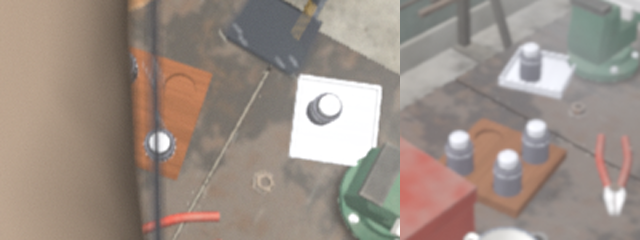

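The buffer stands upright in the tray, with its cap at (328,106) in the top crop. The three others stand in their seats in the side crop, at about (458,150), (508,172) and (536,142), and the arm is clear.

```bash
python3 -c "
from station import arm
print(arm.job_done())"
```

```text
the job is handed in; nothing more can be done
None
```

I found the tired buffer by pressing (about 5.3 N at 6.5 mm, against 10.3 N at 4.3 mm for a sound neighbour), stood it upright in the tray, left the three sound ones in their seats, and handed the job in at about 11 s; no verdict came back.

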